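# Stroke-test the imaging slide after unpacking

## Task

Lift the red transit block off the rail of the small lens slide and set it down flat in the grey tray. Then take the blue carriage by its green leaning grip and stroke it slowly through its whole travel to feel for sticky spots: first fully home against the right-hand stop (the robot's right), then all the way to the left-hand stop, and finally park it with its green pointer in line with the yellow index clip and let go. Do not touch the lens or bump the clear cover, and leave everything else where it stands.

Things in the scene. Friction and masses are not known exactly. Their poses are not given: they have to be found in the camera images.
- rail: Fixed slide unit: aluminium base plate 110 (x) x 330 (y) x 12 mm; steel rail 24 mm wide along y, top 34 mm above the worktop; black end stops (inner faces y -132 and +132 mm, tops 62 mm high). Origin: centre of the underside, on the worktop. x points away from the robot (small yaw), y along the rail to the robot's left, z up.
- cover: Clear dust cover fixed over the slide; origin and axes of the rail. Spans x -50 to +73, y -165 to +165, z 238 to 248 mm, aluminium strips on front and back edges, two rear posts (12 mm, x 62, y +-140), open at front and ends. It blocks gripping straight down: come in from the robot's side along the leaning grips, tool tilted about 30 degrees from vertical, gripper leaning to the robot.
- carriage (a joint): Blue carriage along rail +y, m: 0 = against the right-hand stop, 0.18 = against the left-hand stop (hard stops). 80 mm long (y), 66 mm wide, top 62 mm above the worktop; its centre is at rail y = -0.09 + value. It stays where it is left and takes about 2 N to move plus 15 N per m/s.
- carriage_grip (a point): Pinch point of the carriage's green grip: a flat bar 12 mm thick (along rail y, the pinch direction), 22 mm deep, 75 mm long, leaning 30 degrees from vertical to the robot (it runs up along (-0.5, 0, 0.866) in the rail's frame). The point is on its middle line, 20 mm short of the free end, 104 mm above the worktop, at rail x -47 mm. Axes as the rail's.
- carriage_pointer (a point): Front end of the carriage's green pointer, in the carriage's middle, at rail x = -42 mm, 24 mm above the worktop. Axes as the rail's.
- index_mark (a point): Tip of the small yellow index clip on the front edge of the base (14 mm wide, rail x = -54 mm, 18 mm above the worktop). Axes as the rail's. Parked means the pointer has the same rail y as this point.
- lens: Lens mount (about 54 x 115 x 60 mm) screwed on top of the carriage behind the grip; must not be touched. Origin under its clamp foot, on the carriage top.
- transit_block: Loose red block, about 150 g, 44 (x) x 70 (y) x 36 (z) mm, on the rail between carriage and right-hand stop. Two lips along y reach 8 mm down either side of the rail with 2 mm play: lift it straight up 10 mm or more before drawing it out to the front. Origin: centre of its underside (lip bottoms; 26 mm above the worktop when on the rail). Axes as the rail's at the start. Has a red leaning grip.
- block_grip (a point): Pinch point on the block's red grip: bar 12 mm thick (along block y), 22 mm deep, 75 mm long, leaning 30 degrees from vertical to block -x. The point is 20 mm short of the free end, at block (-47, 0, 78) mm. Axes as the block's.
- tray: Fixed low grey open tray 150 (x) x 140 (y) x 22 mm, walls and floor 4 to 5 mm; to the left or the right of the slide. Origin: centre of its underside, on the worktop. The block stands flat near its middle with its grip towards the robot.
- tip_box: Purple-blue tip box with clear top, 92 x 124 x 68 mm, a bystander on the other side of the slide. Origin: centre of its underside.
- flask: Conical flask 63 mm across, 105 mm high, a bystander. Origin: centre of its underside.
- beaker: Plastic beaker 75 mm across, 93 mm high, a bystander. Origin: centre of its underside.
- marker: Blue and white marker 135 mm long, 16 mm thick, lying in front of the slide, a bystander. Origin: centre of its underside.
There are look-alikes about, which are no part of the job. Several things have the shape of the transit_block; the one meant has the colours described above.

How it is judged (in metres and radians):
On the way, in this order (a step that is already met when the one before it is completed fails the run):
1. the transit block stands flat in the tray, released (x of transit_block in the frame of tray between -0.055 and 0.055 m and y of transit_block in the frame of tray between -0.05 and 0.05 m and z of transit_block in the frame of tray below 0.01 m and angle between transit_block's own z axis and vertical below 0.1 rad and contact force between the fingers and transit_block below 0.1 N), for 0.2 s.
2. the carriage is home against the right-hand stop (value of joint carriage below 0.004 m), for 0.1 s.
3. the carriage is against the left-hand stop (value of joint carriage above 0.176 m), for 0.1 s.
At the end, for the whole second after the job is handed in: The carriage has touched the right, then the left stop (within 4 mm) and rests with its pointer within 6 mm of the index clip; the block stands flat (0.1 rad) on the tray floor at rest, its centre within 55 mm (tray x) and 50 mm (tray y) of the tray centre (x of transit_block in the frame of tray between -0.055 and 0.055 m and y of transit_block in the frame of tray between -0.05 and 0.05 m and z of transit_block in the frame of tray below 0.01 m and angle between transit_block's own z axis and vertical below 0.1 rad and y of carriage_pointer in the frame of index_mark between -0.006 and 0.006 m and velocity of joint carriage between -0.01 and 0.01 m/s and linear speed of transit_block below 0.02 m/s).
It fails at once if the carriage is moved faster than 0.2 m/s (velocity of joint carriage above 0.2 m/s or velocity of joint carriage below -0.2 m/s).
It fails at once if the robot touches the lens (contact force between any of the fingers, the arm and lens above 1 N).
It fails at once if the robot or the block bumps the clear cover (over 4 N) (contact force between any of the fingers, the arm, transit_block and cover above 4 N).
It fails at once if the index clip is shifted along the base (distance of index_mark from where it was at the start of the episode above 0.004 m).
It fails at once if a bystander is moved more than 20 mm (distance of any of tip_box, flask, beaker, marker from where it was at the start of the episode above 0.02 m).
It also fails if it takes over 72 s, if anything falls off the work surface, if the arm or the gripper's body presses on something with over 40 N, if the wrist force passes 120 N, or if a joint passes its speed limit or range.

## Robot

A 6-joint arm with a two-finger parallel gripper is mounted at the origin on a cart in front of the work surface, level with it; the furniture and walls round the work are solid. World frame = base frame: x ahead of the robot, y to its left, z up, the work surface at z = 0. Lengths are in mm, angles in rad, forces in N, time in s.
With the tool pointing down it reaches from about 275 to 750 mm from the base axis. Payload 10.2 kg.
Tool frame: the origin (TCP) lies on the front face of the gripper's body, between the roots of the fingers; the fingertips stand 73 mm ahead of it and the grasp point (between the pads) lies 54 mm ahead of it; z points along the fingers, y is the line along which they close (so a half turn about z gives the same grasp; the last joint's range is limited). The gripper opens to 85 mm and grips with 20 to 120 N. Pads are 22 mm wide; open, the fingers measure 114 mm over their backs; the gripper's body (76 mm by 85 mm) begins 54 mm behind the grasp point. The pads swing forward as they close: fully open they stand 13 mm farther back than shut.
Start: joints at [-1.36, 0.313, 1.498, -0, 1.331, -0.223], TCP at [220.658, -476.384, 303.894] pointing down, gripper open.
Joint ranges: [-2.94, 2.94], [-0.97, 2.17], [0.19, 2.56], [-1.23, 4.37], [0.02, 3.11], [-2.88, 2.88]. Speed limits (rad/s): [2.39, 2.39, 3.01, 3.14, 3.14, 3.14].

## Interface

Orientations are given as a unit quaternion [w, x, y, z].
In Python, from rig import * gives the robot as it stands.
- The arm moves only by the tool step_arm, never from a script. Its argument "plan" is a list of rows, each an object with "offset": the shift along the tool's x, y, z in cm, a list of three; "rot": the turn, a rotation vector about the tool's x, y, z in degrees, a list of three; "gripper": the finger opening in cm, from 0 to 8.54. In form: [{"offset": [x, y, z], "rot": [wx, wy, wz], "gripper": gripper}, ...]. A call has 1 to 12 rows; each row is the pose to reach, as a shift and turn from the pose commanded when the call began, along the tool's axes at that moment; what a row does not reach only later rows make up. A row lasts 1/10 s, in which the tool goes at most 50 mm and 8.59 degrees, less where a joint would pass 70% of its speed; a pose out of reach is approached as far as the arm can. A call with a gripper value outside its range is refused whole. The fingers move at their own pace and stop on an object; "squeeze" is the grip in N (left out, the last holds). Time passes only in rows, so rows that repeat a pose let the fingers close. It gives the time, the measured TCP pose, the force, the opening and the grip force at its end, in the units of the state.
- sense(): the state, without advancing time (a new reading comes with each control period).
- capture(name): name is "scene" or "top" or "wrist"; returns a dict with "color" (480x640x3 uint8, red, green, blue), "depth" (480x640 float32, mm along the optical axis (not along the pixel's ray), 0 where there is no reading), "vertical_fov" (degrees; the focal length in pixels is half the picture's height over the tangent of half this angle, whatever the lens; pixels are square), "cx", "cy" (the principal point, pixels), "k1" (the pictures are not rectified: a ray, as slopes to the right and down, at radius r is drawn at 1 + k1 r^2 times it, then the intrinsics apply), "rvec" (rotation vector, rad) and "tvec" (3), from world to camera coordinates, as OpenCV has them; the wrist camera has in their place "mount" (4x4, takes a point from camera to tool coordinates, whose origin is the TCP and whose axes are the flange's). Camera axes: x right, y down, z forward; pixel columns grow to the right and rows downward; lengths in mm; the calibration is good to about 2 mm. A picture is of the moment at which its call begins: read the wrist's pose just before it.
- finish_job(): hands the job in; it is judged then, once.
The state is a dict: "time_s": time; "joints": joint angles; "dq": joint speeds; "tau": joint torques, N m; "eef_pos": TCP position; "ee_rot": TCP orientation; "force": force on the tool from outside, world axes, zero at the start; "wrist_torque": the same for the moment, N m; "grip_width": opening from 0.0 (shut) to 1.0 (fully open); "grip_force": force on a finger pad.
Only numpy, scipy, OpenCV 4.12 (cv2) and the standard library are available. Lean on these libraries where they do the work, as an engineer would, in place of code of your own. Each camera call takes 0.05 s, during which the arm holds its last target. There are 200 camera calls.

## Working session

There is one attempt and no reset: what is moved stays moved. The work goes in short steps, Python scripts to look and compute and a tool call to move; the robot and the scene stay as the last step left them, time stands still between calls to the robot, and variables do not carry over. Pictures are saved under pics/ and viewed, at most 11 in all, crops included, and the job is handed in when it is done.

Besides the shell and the picture viewer there is one more tool, called by a JSON object that holds its "op" and its "data". step_arm: Moves the arm, as the interface text tells. Its arguments: {"type":"object","properties":{"plan":{"type":"array"},"squeeze":{"type":"number"}},"required":["plan"]}

```bash
ls; mkdir -p pics
cat > h.py <<'E'
from rig import *
import numpy as np, cv2, pickle
from scipy.spatial.transform import Rotation as R
def K(c):
    f=240/np.tan(np.radians(c["vertical_fov"]/2)); return np.array([[f,0,c["cx"]],[0,f,c["cy"]],[0,0,1.]])
def Rq(q): return R.from_quat([q[1],q[2],q[3],q[0]])
def pose(c,s=None):  # camera->world
    if "mount" in c:
        T=np.array(c["mount"]); r=Rq(s["ee_rot"]).as_matrix()
        return r@T[:3,:3], r@T[:3,3]+np.array(s["eef_pos"])
    r=R.from_rotvec(np.ravel(c["rvec"])).as_matrix(); return r.T, -r.T@np.ravel(c["tvec"])
def slopes(c,uv):
    uv=np.atleast_2d(np.array(uv,float)); k=K(c)
    d=(uv-[c["cx"],c["cy"]])/k[0,0]; x=d.copy()
    for _ in range(30): x=d/(1+c["k1"]*(x**2).sum(1,keepdims=True))
    return np.c_[x,np.ones(len(x))]
def onplane(c,uv,z,s=None):
    r,t=pose(c,s); d=slopes(c,uv)@r.T; return t+d*((z-t[2])/d[:,2])[:,None]
def bydepth(c,uv,s=None):
    r,t=pose(c,s); uv=np.atleast_2d(uv); dd=c["depth"][uv[:,1].astype(int),uv[:,0].astype(int)]
    return t+(slopes(c,uv)*dd[:,None])@r.T, dd
def proj(c,P,s=None):
    r,t=pose(c,s); p=(np.atleast_2d(P)-t)@r; x=p[:,:2]/p[:,2:]; x=x*(1+c["k1"]*(x**2).sum(1,keepdims=True))
    return x*K(c)[0,0]+[c["cx"],c["cy"]]
def save(n,img): cv2.imwrite("pics/"+n,cv2.cvtColor(img,cv2.COLOR_RGB2BGR))
def snap(name):
    s=sense(); c=capture(name); pickle.dump((c,s),open(name+".pkl","wb")); return c,s
def load(name): return pickle.load(open(name+".pkl","rb"))
E
python3 - <<'E'
from h import *
print(sense())
for n in("scene","top"):
    c,s=snap(n); save(n+"0.png",c["color"]); print(n,c["vertical_fov"],c["k1"],pose(c)[1])
E
```

```text
pics
{'time_s': 0.0, 'joints': array([-1.36038870e+00,  3.13449090e-01,  1.49843443e+00,  2.86115442e-05,
        1.33101852e+00, -2.23423452e-01]), 'dq': array([-0.00109634,  0.00154895,  0.00097643, -0.00019435,  0.00048849,
        0.00024351]), 'tau': array([ 1.26364437e-03, -4.12250590e+01, -2.59748733e+01, -5.88066086e-05,
        3.99627839e-03,  4.52236827e-05]), 'eef_pos': array([ 220.63056877, -476.20590001,  303.33648658]), 'ee_rot': array([-6.54588399e-04,  9.76566451e-01,  2.15215098e-01,  1.81546278e-05]), 'force': array([ 0.43013564, -0.35204026,  0.09918081]), 'wrist_torque': array([ 0.04468267, -0.03478199, -0.08815353]), 'grip_force': 0.0, 'grip_width': 0.9973546161555695}
scene 54.270757716860295 0.010228654752662008 [  -51.47634476 -1060.36152935   909.02668992]
top 53.91851915854137 -0.1119270743155207 [ 299.99787703  -74.85228957 1392.94668529]
```

View pics/scene0.png

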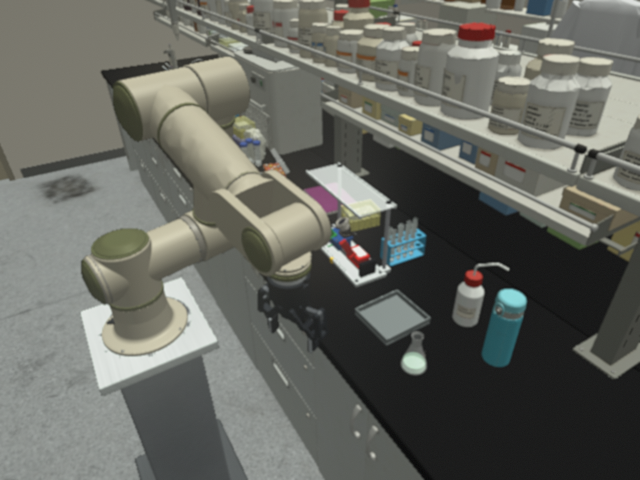

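View pics/top0.png

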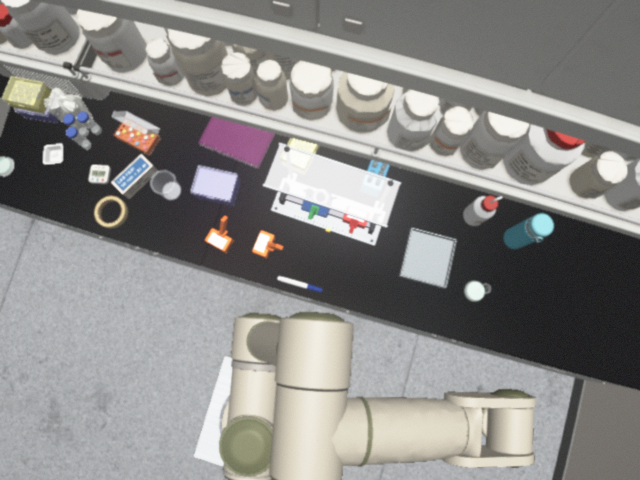

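The scene view shows the slide at about (350,235), the tray at (393,316) and the flask at (414,355). The top view shows the slide at (335,210), the red block grip at (355,222), the green grip at (314,211), the yellow clip near (328,230), the tray at (428,257) and the marker at (300,284).

Candidates for the transit block are red on the rail (355,222), orange/white at (218,237) and orange/white at (266,243). I choose the red one on the rail and will check it in a crop.

Run:
```python
from h import *
c,s=load("top")
img=c["color"]
save("crop1.png",cv2.resize(img[135:300,250:470],None,fx=3.6,fy=3.6,interpolation=cv2.INTER_CUBIC))
hsv=cv2.cvtColor(img,cv2.COLOR_RGB2HSV)
h,S,v=[hsv[...,i].astype(int) for i in range(3)]
roi=np.zeros(h.shape,bool); roi[180:250,265:395]=1
for n,m in dict(red=((h<6)|(h>174))&(S>150),green=(h>45)&(h<85)&(S>110),yellow=(h>20)&(h<35)&(S>120),blue=(h>105)&(h<130)&(S>110)).items():
    m=(m&roi&(v>60)).astype(np.uint8); k,l,st,ce=cv2.connectedComponentsWithStats(m)
    for i in range(1,k):
        if st[i,4]>4: print(n,st[i],ce[i].round(1), bydepth(c,ce[i][None].round())[0].round())
for n,uv in dict(tray=(428,257),flask=(475,290),m1=(278,279),m2=(322,290)).items(): print(n,onplane(c,uv,5).round())
```

```text
green [310 212   3   6   8] [310.8 214.4] [[594.  26. 124.]]
yellow [326 230   4   2   5] [327.4 230.6] [[584. -26.  12.]]
blue [303 202   9   9  43] [307.  205.5] [[631.  50.  62.]]
blue [318 207  10   8  48] [322.2 210.5] [[629.   4.  62.]]
tray [[ 594. -338.    5.]]
flask [[ 537. -498.    5.]]
m1 [[406.  73.   5.]]
m2 [[411. -60.   5.]]
```

View pics/crop1.png

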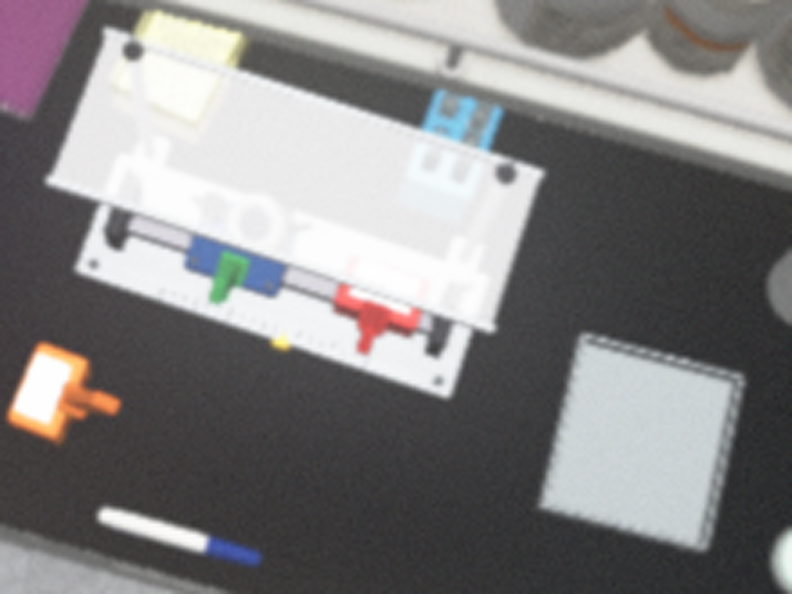

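The crop confirms the red block with its red leaning grip on the rail, grip end at crop (365,345). The green grip is at (220,295), the yellow clip at (281,342), and the tray corners are about (582,337), (743,375), (708,550) and (541,508).

Run:
```python
from h import *
c,s=load("top")
f=lambda p,z: onplane(c,np.array(p)/3.6+[250-.5+.5/3.6,135-.5+.5/3.6],z)
b=f([(75,272),(452,396)],12); print(b.round(), np.degrees(np.arctan2(*(b[0]-b[1])[[1,0]]))-90)
t=f([(582,337),(743,375),(708,550),(541,508)],22); print(t.round(),t.mean(0).round())
print(f([(281,342)],18), f([(365,345)],115),f([(220,295)],140))
d=load("top")[0]
y=np.radians(np.degrees(np.arctan2(*(b[0]-b[1])[[1,0]]))-90)
Rz=R.from_euler('z',y).as_matrix(); o=b.mean(0)-Rz@[-55,0,12]; print("rail",o,y)
# wrist cam info
c,s=snap("wrist"); print(np.array(c["mount"]).round(3),c["vertical_fov"],c["k1"])
```

```text
[[ 597.  156.   12.]
 [ 584. -175.   12.]] -2.290827186076612
[[ 660. -265.   22.]
 [ 667. -403.   22.]
 [ 518. -408.   22.]
 [ 513. -268.   22.]] [ 590. -336.   22.]
[[586.99101285 -26.78404114  18.        ]] [[582.63536094 -92.83153388 115.        ]] [[583.52573707  23.38707988 140.        ]]
rail [645.72221615 -11.76401855   0.        ] -0.03998247699123368
[[  0.     -0.946  -0.323  83.544]
 [  1.      0.     -0.     -0.391]
 [  0.     -0.323   0.946 -69.304]
 [  0.      0.      0.      1.   ]] 61.8936601842241 -0.06792340733740461
```

```bash
cat >> h.py <<'E'
def Rtool(yaw,tilt=np.pi/6):  # flipped: camera on the robot's side, tool z = (sin,0,-cos) in yawed frame
    z=np.array([np.sin(tilt),0,-np.cos(tilt)]); y=np.array([0,1.,0]); x=np.cross(y,z)
    return R.from_euler('z',yaw)*R.from_matrix(np.c_[x,y,z])
def goto(p,Rt,s=None):
    s=s or sense(); r0=Rq(s["ee_rot"])
    print("off cm",(r0.inv().apply(np.array(p)-s["eef_pos"])/10).round(2),"rot deg",np.degrees((r0.inv()*Rt).as_rotvec()).round(2),"t",round(s["time_s"],2))
E
python3 - <<'E'
from h import *
y=-.04; o=np.array([645.7,-11.8,0]); Rz=R.from_euler('z',y)
p=o+Rz.apply([-150,-30,270]); print(p); goto(p,Rtool(y))
s=sense(); print(Rq(s["ee_rot"]).as_matrix().round(2))
E
```

```text
[494.62030398 -35.77760307 270.        ]
off cm [ 43.37 -28.45   3.38] rot deg [ -39.73   -9.67 -148.28] t 0.15
[[ 0.91  0.42 -0.  ]
 [ 0.42 -0.91  0.  ]
 [ 0.   -0.   -1.  ]]
```

{"op": "step_arm", "data": {"plan": [{"offset": [22, -14, 1.5], "rot": [-20, -5, -74], "gripper": 8.5}, {"offset": [22, -14, 1.5], "rot": [-20, -5, -74], "gripper": 8.5}, {"offset": [22, -14, 1.5], "rot": [-20, -5, -74], "gripper": 8.5}, {"offset": [22, -14, 1.5], "rot": [-20, -5, -74], "gripper": 8.5}, {"offset": [22, -14, 1.5], "rot": [-20, -5, -74], "gripper": 8.5}, {"offset": [22, -14, 1.5], "rot": [-20, -5, -74], "gripper": 8.5}, {"offset": [22, -14, 1.5], "rot": [-20, -5, -74], "gripper": 8.5}, {"offset": [22, -14, 1.5], "rot": [-20, -5, -74], "gripper": 8.5}, {"offset": [22, -14, 1.5], "rot": [-20, -5, -74], "gripper": 8.5}, {"offset": [22, -14, 1.5], "rot": [-20, -5, -74], "gripper": 8.5}]}}

```text
time_s: 1.15
eef_pos: [361.1, -256.7, 288.7]
ee_rot: [0.167, 0.636, 0.753, -0.005]
force: [-0.2, -0.5, 0.2]
grip_width: 0.995
grip_force: 0.0
```

Run:
```python
from h import *
s=sense();print(s["eef_pos"],s["joints"])
goto([494.6,-36,270],Rtool(-.04))
```

```text
[ 361.10753461 -256.66413241  288.70985746] [-0.90870515  0.01877273  1.91853297  0.07646008  0.87591658 -1.11649774]
off cm [19.79 16.64  0.21] rot deg [-20.03  -4.62 -74.12] t 1.15
```

{"op": "step_arm", "data": {"plan": [{"offset": [19.8, 16.6, 0.2], "rot": [-20, -4.6, -74.1], "gripper": 8.5}, {"offset": [19.8, 16.6, 0.2], "rot": [-20, -4.6, -74.1], "gripper": 8.5}, {"offset": [19.8, 16.6, 0.2], "rot": [-20, -4.6, -74.1], "gripper": 8.5}, {"offset": [19.8, 16.6, 0.2], "rot": [-20, -4.6, -74.1], "gripper": 8.5}, {"offset": [19.8, 16.6, 0.2], "rot": [-20, -4.6, -74.1], "gripper": 8.5}, {"offset": [19.8, 16.6, 0.2], "rot": [-20, -4.6, -74.1], "gripper": 8.5}, {"offset": [19.8, 16.6, 0.2], "rot": [-20, -4.6, -74.1], "gripper": 8.5}, {"offset": [19.8, 16.6, 0.2], "rot": [-20, -4.6, -74.1], "gripper": 8.5}, {"offset": [19.8, 16.6, 0.2], "rot": [-20, -4.6, -74.1], "gripper": 8.5}, {"offset": [19.8, 16.6, 0.2], "rot": [-20, -4.6, -74.1], "gripper": 8.5}, {"offset": [19.8, 16.6, 0.2], "rot": [-20, -4.6, -74.1], "gripper": 8.5}]}}

```text
time_s: 2.25
eef_pos: [494.7, -36.5, 270.1]
ee_rot: [0.258, 0.024, 0.966, -0.005]
force: [0.3, 0.2, 0.6]
grip_width: 0.993
grip_force: 0.0
```

Run:
```python
from h import *
c,s=snap("wrist"); print(s["eef_pos"],s["joints"]); save("w1.png",c["color"])
```

```text
[494.72408865 -36.47497182 270.09097584] [-0.37160528  0.10877281  1.91545118  0.2737842   0.63633327 -2.07443941]
```

View pics/w1.png

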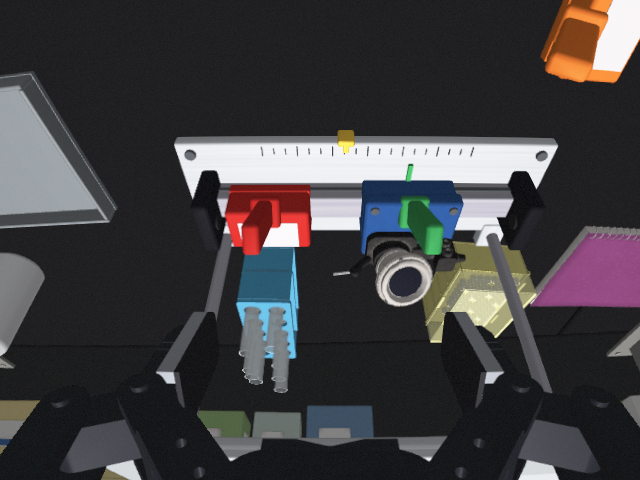

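The wrist view is upside down, with the robot side at the top. It shows the base front corners at (176,139) and (556,139), the clip at (346,142) and the pointer front end at (409,180→166). The red grip's free end is near (255,245), the green grip's near (433,245), and the tray corner is at (113,210).

Run:
```python
from h import *
c,s=load("wrist"); img=c["color"]
g=cv2.cvtColor(img,cv2.COLOR_RGB2GRAY).astype(np.float32)
# base front top edge: find per column threshold crossing
hsv=cv2.cvtColor(img,cv2.COLOR_RGB2HSV); h,S,v=[hsv[...,i].astype(int) for i in range(3)]
pts=[]
for u in list(range(190,330,5))+list(range(362,545,5)):
    col=g[125:156,u]; i=np.argmax(col>170); pts.append((u,125+i-0.5))
for r in (150,):
    row=g[r]; us=np.where(row>150)[0]; us=us[(us>150)&(us<600)]; print("row150 extents",us.min(),us.max())
P=onplane(c,pts,12,s); a=np.polyfit(P[:,1],P[:,0],1); res=P[:,0]-np.polyval(a,P[:,1]); print("edge slope",a,"res",res.std()); yaw=-np.arctan(a[0])
E=onplane(c,[(us.min()-.5,150),(us.max()+.5,150)],12,s); print(E.round(1))
Rz=R.from_euler('z',yaw); m=E.mean(0); ex=Rz.apply([1,0,0]); ey=Rz.apply([0,1,0])
ym=E@ey; x0=np.mean(P@ex); o=ex*(x0+55)+ey*ym.mean(); print("yaw",yaw,"o",o,"len",np.ptp(ym))
np.save("rail.npy",[*o[:2],yaw])
loc=lambda p: Rz.inv().apply(p-np.r_[o[:2],0])
def cen(m,z):
    vv,uu=np.nonzero(m); print(len(uu),uu.min(),uu.max(),vv.min(),vv.max()); return loc(onplane(c,[(uu.mean(),vv.mean())],z,s))
Y=(h>18)&(h<36)&(S>120)&(np.add.outer(np.arange(480),0*np.arange(640))<160); print("clip",cen(Y,18))
G=(h>45)&(h<85)&(S>110)&(v>60)
Gp=G.copy();Gp[187:]=0;print("pointer",cen(Gp,24))
for n,M in(("green",G),("red",((h<6)|(h>174))&(S>150))):
    for r in (190,205,215,225,232,238,244,248):
        u=np.where(M[r])[0]; u=u[(u>150)&(u<500)]
        if len(u): print(n,r,u.min(),u.max(),len(u))
print("pred carriage/blk ends")
```

```text
row150 extents 176 555
edge slope [5.11883108e-02 5.89443946e+02] res 0.2585964259275613
[[ 587.7 -171.4   12. ]
 [ 603.   155.4   12. ]]
yaw -0.05114367232850805 o [643.97967861 -10.47655846   0.        ] len 327.201008133032
303 337 354 130 152
clip [[-62.6683121  -19.19940637  18.        ]]
79 406 412 164 181
pointer [[-32.57853606  36.06604541  24.        ]]
green 205 403 427 25
green 215 399 433 35
green 225 399 442 44
green 232 412 442 31
green 238 415 442 28
green 244 419 442 24
green 248 422 441 20
red 190 230 309 80
red 205 227 309 83
red 215 226 309 84
red 225 228 310 59
red 232 230 310 48
red 238 231 310 44
red 244 234 309 40
red 248 242 260 19
pred carriage/blk ends
```

Run:
```python
from h import *
c,s=load("wrist"); save("w1c.png",cv2.resize(c["color"][120:290,170:570],None,fx=2,fy=2,interpolation=cv2.INTER_CUBIC))
```

```text
(no output)
```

View pics/w1c.png

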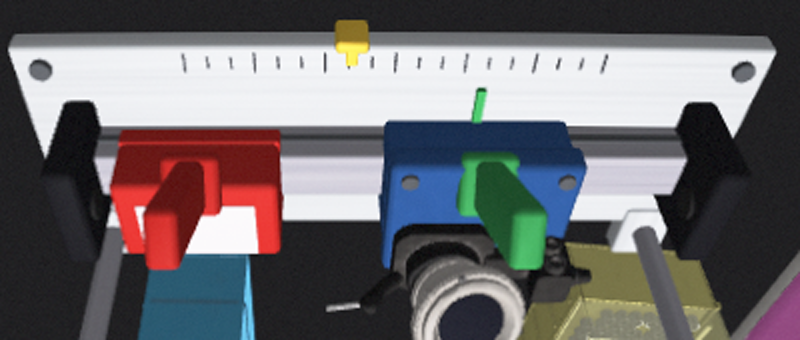

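The crop shows the red grip's end face centred at full-image (250.5,246.5), the green one at (434,246.5), and the clip tip at (345.5,150).

Run:
```python
from h import *
c,s=load("wrist"); x,y,yaw=np.load("rail.npy"); Rz=R.from_euler('z',yaw); o=np.r_[x,y,0]
loc=lambda p: Rz.inv().apply(p-o)
print(loc(onplane(c,[(250.5,246.5),(434,246.5)],121.3,s)).round(1))
print("blk front top edge",loc(onplane(c,[(230,190),(309.5,190)],62,s)).round(1), "bot?",loc(onplane(c,[(227,215),(311,215)],62,s)).round(1))
print("depth",[ (uv,loc(bydepth(c,[uv],s)[0])[0].round(1)) for uv in ((250,246),(434,246),(260,215),(425,210),(409,168),(345,140),(240,180),(390,190))])
for yy in (-85,-80,-75): print(yy,proj(c,o+Rz.apply([[-57,yy,121.3],[-66.5,yy,115.8],[-22,yy-35,62],[-22,yy+35,62]]),s).round(1).tolist())
for n in('top','wrist'):
  c,s=load(n); img=c["color"]; 
# tray: top-cam mask
c,s=load("top"); hsv=cv2.cvtColor(c["color"],cv2.COLOR_RGB2HSV)
m=((hsv[...,2]>110)).astype(np.uint8); m[:, :395]=0; m[:,462:]=0; m[:222]=0; m[295:]=0
k,l,st,ce=cv2.connectedComponentsWithStats(m); i=1+np.argmax(st[1:,4]); cnt=cv2.findContours((l==i).astype(np.uint8),0,1)[0][0]
rect=cv2.minAreaRect(cnt); print(rect); print(onplane(c,cv2.boxPoints(rect),12).round(), onplane(c,rect[0],12))
```

```text
[[-51.4 -84.5 121.3]
 [-51.3  36.7 121.3]]
blk front top edge [[ -47.3 -108.4   62. ]
 [ -47.2  -47.5   62. ]] bot? [[ -19.7 -116.    62. ]
 [ -19.7  -47.2   62. ]]
depth [((250, 246), array([-53.1, -84.4, 122.3])), ((434, 246), array([-52.9,  36.3, 122.2])), ((260, 215), array([-53.5, -80.9,  94.5])), ((425, 210), array([-48.6,  37.1,  84.8])), ((409, 168), array([-38.3,  35.1,  24.8])), ((345, 140), array([-60.1, -19.5,  15.8])), ((240, 180), array([ -13.6, -113.6,   11.8])), ((390, 190), array([-23.1,  19.6,  35.7]))]
-85 [[248.4, 241.0], [247.3, 224.9], [221.6, 213.1], [307.5, 213.0]]
-80 [[256.1, 241.0], [255.1, 224.9], [227.6, 213.1], [313.6, 213.0]]
-75 [[263.8, 241.0], [262.9, 224.9], [233.7, 213.1], [319.8, 213.0]]
((428.2059326171875, 257.1764831542969), (48.99219512939453, 51.175018310546875), 14.03624439239502)
[[ 512. -265.   12.]
 [ 668. -263.   12.]
 [ 673. -411.   12.]
 [ 517. -409.   12.]] [[ 591.92036421 -336.90089864   12.        ]]
```

```bash
cat >> h.py <<'E'
def rail2w(p): x,y,yaw=np.load("rail.npy"); return np.r_[x,y,0]+R.from_euler('z',yaw).apply(p)
def pinch(p,back=0,yaw=-.051): # go with grasp point at rail-frame p
    t=Rtool(yaw); goto(rail2w(p)-t.apply([0,0,54+back]),t)
E
python3 - <<'E'
from h import *
pinch([-46,-83,104],100); pinch([-46,-83,104])
E
```

```text
off cm [-0.49 -4.97  4.05] rot deg [ 0.22 -0.05  0.13] t 2.3
off cm [-0.5  -5.01 14.05] rot deg [ 0.22 -0.05  0.13] t 2.3
```

{"op": "step_arm", "data": {"plan": [{"offset": [-0.5, -5.0, 2.0], "rot": [0.2, 0, 0.1], "gripper": 7}, {"offset": [-0.5, -5.0, 4.0], "rot": [0.2, 0, 0.1], "gripper": 7}, {"offset": [-0.5, -5.0, 6.5], "rot": [0.2, 0, 0.1], "gripper": 7}, {"offset": [-0.5, -5.0, 9.0], "rot": [0.2, 0, 0.1], "gripper": 7}, {"offset": [-0.5, -5.0, 11.0], "rot": [0.2, 0, 0.1], "gripper": 7}, {"offset": [-0.5, -5.0, 12.5], "rot": [0.2, 0, 0.1], "gripper": 7}, {"offset": [-0.5, -5.0, 13.5], "rot": [0.2, 0, 0.1], "gripper": 7}, {"offset": [-0.5, -5.0, 14.0], "rot": [0.2, 0, 0.1], "gripper": 7}, {"offset": [-0.5, -5.0, 14.0], "rot": [0.2, 0, 0.1], "gripper": 7}]}}

```text
time_s: 3.2
eef_pos: [567.0, -89.2, 151.2]
ee_rot: [0.258, 0.022, 0.966, -0.007]
force: [-0.1, 0.7, 1.0]
grip_width: 0.817
grip_force: 0.0
```

Run:
```python
from h import *
pinch([-46,-83,104])
c,s=snap("wrist"); save("w2.png",c["color"])
```

```text
off cm [ 0.03 -0.04  0.03] rot deg [ 0.08 -0.04  0.3 ] t 3.2
```

View pics/w2.png

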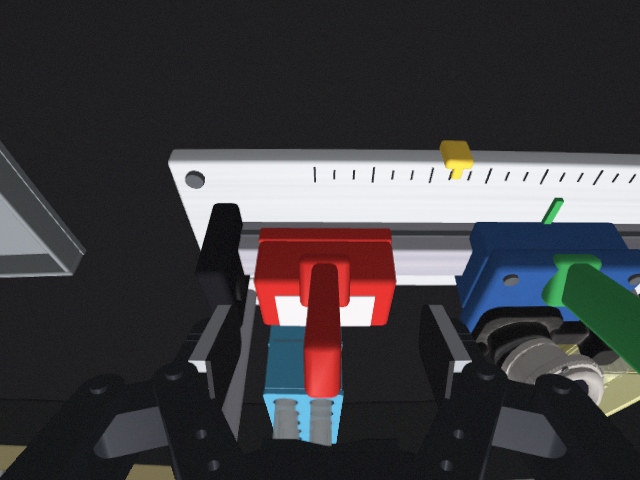

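The bar is between the fingers at (322,345), and the finger midpoint is about 331. I shift about 2.5 mm towards the robot's right and close.

{"op": "step_arm", "data": {"plan": [{"offset": [0, -0.25, 0], "rot": [0, 0, 0], "gripper": 7}, {"offset": [0, -0.25, 0], "rot": [0, 0, 0], "gripper": 3}, {"offset": [0, -0.25, 0], "rot": [0, 0, 0], "gripper": 0.5}, {"offset": [0, -0.25, 0], "rot": [0, 0, 0], "gripper": 0.5}, {"offset": [0, -0.25, 0], "rot": [0, 0, 0], "gripper": 0.5}, {"offset": [0, -0.25, 0], "rot": [0, 0, 0], "gripper": 0.5}, {"offset": [0, -0.25, 0], "rot": [0, 0, 0], "gripper": 0.5}, {"offset": [0, -0.25, 0], "rot": [0, 0, 0], "gripper": 0.5}, {"offset": [0, -0.25, 0], "rot": [0, 0, 0], "gripper": 0.5}], "squeeze": 60}}

```text
time_s: 4.15
eef_pos: [566.8, -91.9, 151.6]
ee_rot: [0.259, 0.021, 0.966, -0.007]
force: [-1.8, 0.1, 3.4]
grip_width: 0.13
grip_force: 58.7
```

Run:
```python
from h import *
s=sense(); r=Rq(s["ee_rot"]); b=rail2w([1,-85.5,26]); print(b)
T=np.array([591,-337,5])
for d in ([0,0,30],[-95,5,30],[-95,5,60],[-60,-180,60],np.r_[T[:2]-b[:2],60],np.r_[T[:2]-b[:2],-12],T-b+[0,0,1]): print(np.round(d,1),(r.inv().apply(d)/10).round(2))
```

```text
[640.60749313 -95.91588409  26.        ]
[ 0  0 30] [-1.5  -0.01 -2.6 ]
[-95   5  30] [ 6.74  0.07 -7.36]
[-95   5  60] [ 5.24  0.06 -9.95]
[ -60 -180   60] [  1.51 -18.26  -7.75]
[ -49.6 -241.1   60. ] [  0.38 -24.32  -7.09]
[ -49.6 -241.1  -12. ] [  3.98 -24.3   -0.85]
[ -49.6 -241.1  -20. ] [  4.38 -24.3   -0.16]
```

{"op": "step_arm", "data": {"plan": [{"offset": [-0.5, 0, -0.85], "rot": [0, 0, 0], "gripper": 0.5}, {"offset": [-1, 0, -1.7], "rot": [0, 0, 0], "gripper": 0.5}, {"offset": [-1.5, 0, -2.6], "rot": [0, 0, 0], "gripper": 0.5}, {"offset": [-1.5, 0, -2.6], "rot": [0, 0, 0], "gripper": 0.5}, {"offset": [-1.5, 0, -2.6], "rot": [0, 0, 0], "gripper": 0.5}]}}

```text
time_s: 4.65
eef_pos: [566.7, -91.8, 181.7]
ee_rot: [0.259, 0.021, 0.966, -0.007]
force: [-0.8, -0.3, -1.3]
grip_width: 0.134
grip_force: 58.4
```

Run:
```python
from h import *
c,s=snap("wrist"); save("w3.png",c["color"])
```

```text
(no output)
```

View pics/w3.png

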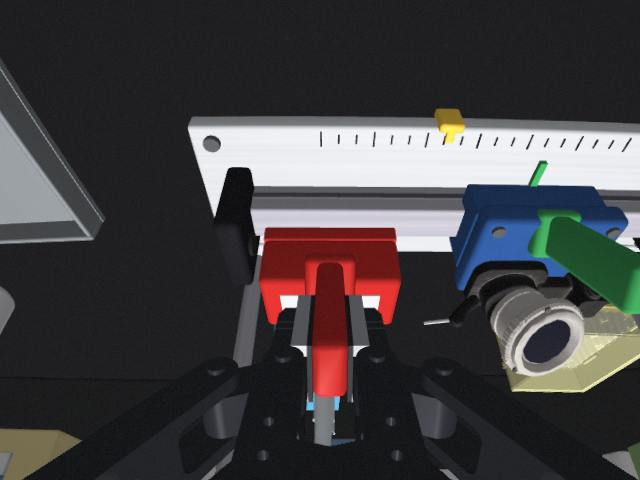

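The block is lifted and held straight at (330,280), clear of the rail. Next I draw it out to the front and carry it over the tray.

{"op": "step_arm", "data": {"plan": [{"offset": [2, 0, -1.2], "rot": [0, 0, 0], "gripper": 0.5}, {"offset": [4.5, 0, -2.6], "rot": [0, 0, 0], "gripper": 0.5}, {"offset": [7, 0, -4], "rot": [0, 0, 0], "gripper": 0.5}, {"offset": [8, -0.5, -5], "rot": [0, 0, 0], "gripper": 0.5}, {"offset": [7.5, -2.5, -6.2], "rot": [0, 0, 0], "gripper": 0.5}, {"offset": [6.8, -5.5, -7.2], "rot": [0, 0, 0], "gripper": 0.5}, {"offset": [6, -9, -7], "rot": [0, 0, 0], "gripper": 0.5}, {"offset": [5, -12.5, -6.4], "rot": [0, 0, 0], "gripper": 0.5}, {"offset": [4, -16, -5.8], "rot": [0, 0, 0], "gripper": 0.5}, {"offset": [3, -19.5, -5.2], "rot": [0, 0, 0], "gripper": 0.5}, {"offset": [2.3, -22.5, -4.8], "rot": [0, 0, 0], "gripper": 0.5}, {"offset": [1.9, -24.3, -4.5], "rot": [0, 0, 0], "gripper": 0.5}]}}

```text
time_s: 5.9
eef_pos: [517.0, -334.9, 210.7]
ee_rot: [0.258, 0.022, 0.966, -0.007]
force: [-0.0, 0.3, -0.8]
grip_width: 0.133
grip_force: 58.6
```

{"op": "step_arm", "data": {"plan": [{"offset": [0, 0, 0], "rot": [0, 0, 0], "gripper": 0.5}, {"offset": [0, 0, 0], "rot": [0, 0, 0], "gripper": 0.5}]}}

```text
time_s: 6.1
eef_pos: [516.7, -332.2, 210.7]
ee_rot: [0.258, 0.022, 0.966, -0.006]
force: [-0.1, 0.4, -1.6]
grip_width: 0.126
grip_force: 58.6
```

Run:
```python
from h import *
c,s=snap("wrist"); save("w4.png",c["color"]); print(s["eef_pos"],s["force"])
```

```text
[ 516.67997718 -332.22396807  210.70592446] [-0.1129489   0.39655442 -1.61268287]
```

View pics/w4.png

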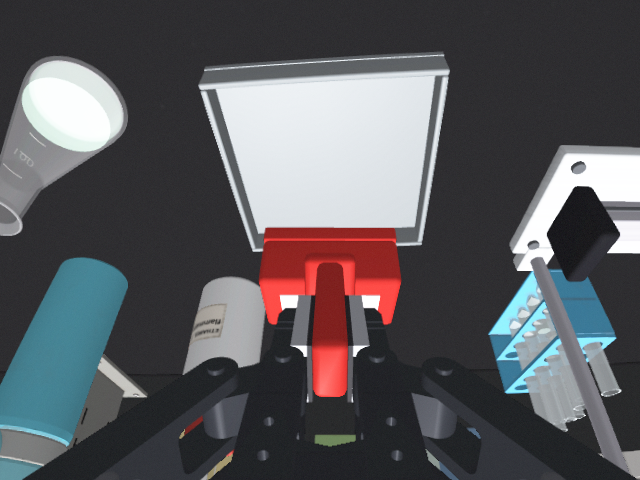

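The tray's rim corners are at about (202,88), (447,73), (421,243) and (254,249). The block is held above and appears near the rear because of its height.

Run:
```python
from h import *
c,s=load("wrist"); t=onplane(c,[(202,88),(447,73),(421,243),(254,249)],22,s); print(t.round(), t.mean(0))
r=Rq(s["ee_rot"]); 
bc=s["eef_pos"]+r.apply([0,0,54])+R.from_euler('z',-.051).apply([47,0,-78]); print("block origin est",bc)
print("block front lower edge depth pts", [bydepth(c,[u],s)[0][0].round() for u in ((270,236),(390,236),(290,310))])
d=t.mean(0)-bc
for z in (-bc[2]+12,-bc[2]+6,-bc[2]+3): print(z,(r.inv().apply([d[0],d[1],z])/10).round(2))
```

```text
[[ 519. -404.   22.]
 [ 516. -268.   22.]
 [ 660. -264.   22.]
 [ 662. -401.   22.]] [ 589.16248834 -334.03506185   22.        ]
block origin est [ 590.53119884 -335.87161095   85.90678255]
block front lower edge depth pts [array([ 568., -366.,   91.]), array([ 570., -302.,   91.]), array([ 542., -348.,  151.])]
-73.90678254969154 [3.81 0.18 6.33]
-79.90678254969154 [4.11 0.18 6.85]
-82.90678254969154 [4.26 0.19 7.11]
```

{"op": "step_arm", "data": {"plan": [{"offset": [1.2, 0.1, 2.1], "rot": [0, 0, 0], "gripper": 0.5}, {"offset": [2.4, 0.2, 4.2], "rot": [0, 0, 0], "gripper": 0.5}, {"offset": [3.2, 0.2, 5.5], "rot": [0, 0, 0], "gripper": 0.5}, {"offset": [3.7, 0.2, 6.3], "rot": [0, 0, 0], "gripper": 0.5}, {"offset": [3.8, 0.2, 6.5], "rot": [0, 0, 0], "gripper": 0.5}, {"offset": [3.9, 0.2, 6.7], "rot": [0, 0, 0], "gripper": 0.5}, {"offset": [4.0, 0.2, 6.85], "rot": [0, 0, 0], "gripper": 0.5}, {"offset": [4.0, 0.2, 6.85], "rot": [0, 0, 0], "gripper": 0.5}]}}

```text
time_s: 6.95
eef_pos: [518.7, -330.6, 134.1]
ee_rot: [0.257, 0.022, 0.966, -0.007]
force: [-0.3, 0.2, -1.3]
grip_width: 0.137
grip_force: 58.6
```

{"op": "step_arm", "data": {"plan": [{"offset": [0.1, 0, 0.17], "rot": [0, 0, 0], "gripper": 0.5}, {"offset": [0.15, 0, 0.26], "rot": [0, 0, 0], "gripper": 0.5}, {"offset": [0.15, 0, 0.26], "rot": [0, 0, 0], "gripper": 0.5}]}}

```text
time_s: 7.25
eef_pos: [519.2, -330.5, 131.2]
ee_rot: [0.256, 0.023, 0.966, -0.007]
force: [0.1, 0.2, -1.2]
grip_width: 0.133
grip_force: 58.6
```

{"op": "step_arm", "data": {"plan": [{"offset": [0.05, 0, 0.09], "rot": [0, 0, 0], "gripper": 0.5}, {"offset": [0.1, 0, 0.17], "rot": [0, 0, 0], "gripper": 0.5}, {"offset": [0.1, 0, 0.17], "rot": [0, 0, 0], "gripper": 0.5}]}}

```text
time_s: 7.55
eef_pos: [519.8, -330.6, 130.0]
ee_rot: [0.256, 0.023, 0.966, -0.007]
force: [-1.2, 0.2, 2.7]
grip_width: 0.134
grip_force: 59.2
```

Contact is made, so I release and then back out along the grip.

{"op": "step_arm", "data": {"plan": [{"offset": [0, 0, 0], "rot": [0, 0, 0], "gripper": 3}, {"offset": [0, 0, 0], "rot": [0, 0, 0], "gripper": 6}, {"offset": [0, 0, 0], "rot": [0, 0, 0], "gripper": 7}, {"offset": [0, 0, 0], "rot": [0, 0, 0], "gripper": 7}, {"offset": [0, 0, 0], "rot": [0, 0, 0], "gripper": 7}, {"offset": [0, 0, -1], "rot": [0, 0, 0], "gripper": 7}, {"offset": [0, 0, -3], "rot": [0, 0, 0], "gripper": 7}, {"offset": [0, 0, -6], "rot": [0, 0, 0], "gripper": 7}, {"offset": [0, 0, -9], "rot": [0, 0, 0], "gripper": 7}, {"offset": [0, 0, -11], "rot": [0, 0, 0], "gripper": 7}, {"offset": [0, 0, -11], "rot": [0, 0, 0], "gripper": 7}, {"offset": [0, 0, -11], "rot": [0, 0, 0], "gripper": 7}]}}

```text
time_s: 8.75
eef_pos: [465.2, -327.6, 225.2]
ee_rot: [0.256, 0.023, 0.966, -0.007]
force: [0.5, 0.3, -0.3]
grip_width: 0.818
grip_force: 0.0
```

Run:
```python
from h import *
c,s=snap("wrist"); save("w5.png",c["color"])
pinch([-46,36.3,104],100)
```

```text
off cm [-4.16 36.18  0.84] rot deg [ 0.02 -0.39  0.18] t 8.8
```

View pics/w5.png

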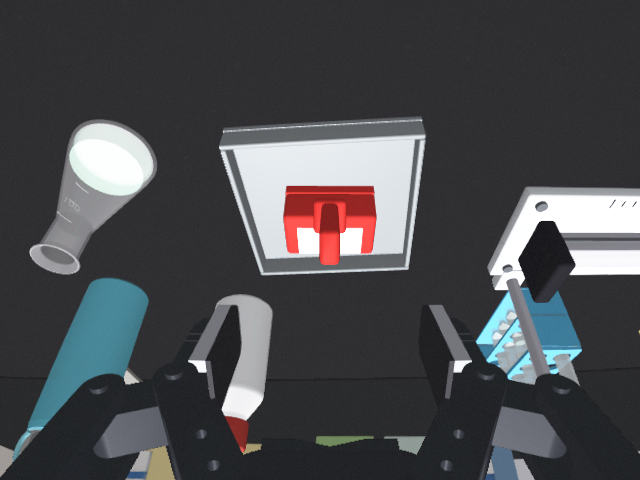

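The block stands flat in the tray at (330,220), near its middle. On to the green grip.

{"op": "step_arm", "data": {"plan": [{"offset": [-0.5, 4, 0], "rot": [0, -0.4, 0.2], "gripper": 7}, {"offset": [-1, 8, 0.2], "rot": [0, -0.4, 0.2], "gripper": 7}, {"offset": [-1.5, 12, 0.3], "rot": [0, -0.4, 0.2], "gripper": 7}, {"offset": [-2, 16, 0.4], "rot": [0, -0.4, 0.2], "gripper": 7}, {"offset": [-2.5, 20.5, 0.5], "rot": [0, -0.4, 0.2], "gripper": 7}, {"offset": [-3, 25, 0.6], "rot": [0, -0.4, 0.2], "gripper": 7}, {"offset": [-3.5, 29.5, 0.7], "rot": [0, -0.4, 0.2], "gripper": 7}, {"offset": [-4, 33, 0.8], "rot": [0, -0.4, 0.2], "gripper": 7}, {"offset": [-4.2, 35.5, 0.8], "rot": [0, -0.4, 0.2], "gripper": 7}, {"offset": [-4.2, 36.2, 0.8], "rot": [0, -0.4, 0.2], "gripper": 7}, {"offset": [-4.2, 36.2, 0.8], "rot": [0, -0.4, 0.2], "gripper": 7}, {"offset": [-4.2, 36.2, 0.8], "rot": [0, -0.4, 0.2], "gripper": 7}]}}

```text
time_s: 10.0
eef_pos: [523.1, 31.3, 237.8]
ee_rot: [0.259, 0.025, 0.966, -0.007]
force: [-0.1, -0.6, 0.8]
grip_width: 0.819
grip_force: 0.0
```

Run:
```python
from h import *
pinch([-46,36.3,104],100);pinch([-46,36.3,104],0)
c,s=snap("wrist"); img=c["color"]; hsv=cv2.cvtColor(img,cv2.COLOR_RGB2HSV); h,S,v=[hsv[...,i].astype(int) for i in range(3)]
G=(h>45)&(h<85)&(S>110)&(v>60)
for r in range(170,330,10):
    u=np.where(G[r])[0]
    if len(u): print(r,u.min(),u.max())
for p in ([-57,36.3,121.3],[-66.5,36.3,115.8]): print(proj(c,rail2w(p),s))
Y=(h>18)&(h<36)&(S>120); Y[200:]=0; vv,uu=np.nonzero(Y); print("clip",uu.mean(),vv.mean(),onplane(c,(uu.mean(),vv.mean()),18,s))
```

```text
off cm [0.03 0.07 0.03] rot deg [-0.02 -0.02 -0.02] t 10.0
off cm [ 0.03  0.08 10.03] rot deg [-0.02 -0.02 -0.02] t 10.0
170 328 331
180 328 331
210 315 344
220 313 346
230 313 346
240 320 340
250 319 340
260 320 340
270 321 338
[[329.99575659 256.61591045]]
[[329.99972861 237.68698166]]
clip 255.1007371007371 136.47665847665849 [[580.33729558 -24.04634209  18.        ]]
```

{"op": "step_arm", "data": {"plan": [{"offset": [0, 0.05, 2], "rot": [0, 0, 0], "gripper": 7}, {"offset": [0, 0.05, 4.5], "rot": [0, 0, 0], "gripper": 7}, {"offset": [0, 0.05, 7], "rot": [0, 0, 0], "gripper": 7}, {"offset": [0, 0.05, 9], "rot": [0, 0, 0], "gripper": 7}, {"offset": [0, 0.05, 10], "rot": [0, 0, 0], "gripper": 7}, {"offset": [0, 0.05, 10], "rot": [0, 0, 0], "gripper": 7}, {"offset": [0, 0.05, 10], "rot": [0, 0, 0], "gripper": 5}, {"offset": [0, 0.05, 10], "rot": [0, 0, 0], "gripper": 3}, {"offset": [0, 0.05, 10], "rot": [0, 0, 0], "gripper": 2}], "squeeze": 40}}

```text
time_s: 10.95
eef_pos: [573.2, 29.9, 152.6]
ee_rot: [0.26, 0.025, 0.965, -0.007]
force: [-0.4, 0.4, -0.4]
grip_width: 0.316
grip_force: 0.0
```

Run:
```python
from h import *
c,s=snap("wrist"); save("w6.png",c["color"]); print(s["eef_pos"],s["force"],s["grip_width"])
```

```text
[573.17340949  29.89287349 152.62016779] [-0.35687257  0.3604943  -0.44301323] 0.3157719375798112
```

View pics/w6.png

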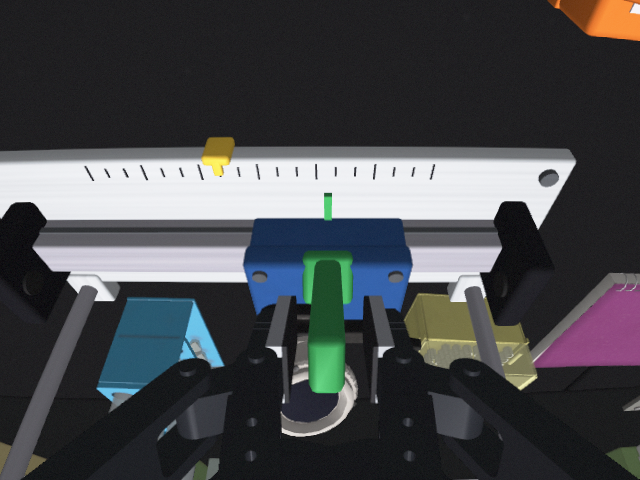

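The green bar at (327,330) is centred between the fingers and the lens lies well behind it. I close and stroke right, keeping below 0.1 m/s.

{"op": "step_arm", "data": {"plan": [{"offset": [0, -0.1, 0], "rot": [0, 0, 0], "gripper": 0.5}, {"offset": [0, -0.1, 0], "rot": [0, 0, 0], "gripper": 0.5}, {"offset": [0, -0.1, 0], "rot": [0, 0, 0], "gripper": 0.5}, {"offset": [0, -0.1, 0], "rot": [0, 0, 0], "gripper": 0.5}, {"offset": [0, -0.1, 0], "rot": [0, 0, 0], "gripper": 0.5}, {"offset": [0, -0.4, 0], "rot": [0, 0, 0], "gripper": 0.5}, {"offset": [0, -1.0, 0], "rot": [0, 0, 0], "gripper": 0.5}, {"offset": [0, -1.6, 0], "rot": [0, 0, 0], "gripper": 0.5}, {"offset": [0, -2.2, 0], "rot": [0, 0, 0], "gripper": 0.5}, {"offset": [0, -2.8, 0], "rot": [0, 0, 0], "gripper": 0.5}, {"offset": [0, -3.4, 0], "rot": [0, 0, 0], "gripper": 0.5}, {"offset": [0, -4.0, 0], "rot": [0, 0, 0], "gripper": 0.5}], "squeeze": 60}}

```text
time_s: 12.2
eef_pos: [571.1, -9.9, 152.4]
ee_rot: [0.259, 0.024, 0.965, -0.007]
force: [-3.7, 3.2, 6.2]
grip_width: 0.135
grip_force: 59.0
```

Run:
```python
from h import *
s=sense(); x,y,yaw=np.load("rail.npy"); g=s["eef_pos"]+Rq(s["ee_rot"]).apply([0,0,54]); print(R.from_euler('z',yaw).inv().apply(g-[x,y,0]),s["force"],s["joints"]); print(Rq(s["ee_rot"]).as_matrix().round(3))
```

```text
[-45.74759731  -3.08461718 105.69510562] [-3.67311654  3.20934722  6.15375622] [-0.2558018   0.44263102  1.83348577  0.29134253  0.36371654 -2.02235036]
[[-0.864  0.05   0.501]
 [ 0.044  0.999 -0.025]
 [-0.501 -0.    -0.865]]
```

{"op": "step_arm", "data": {"plan": [{"offset": [0, -0.7, 0], "rot": [0, 0, 0], "gripper": 0.5}, {"offset": [0, -1.4, 0], "rot": [0, 0, 0], "gripper": 0.5}, {"offset": [0, -2.1, 0], "rot": [0, 0, 0], "gripper": 0.5}, {"offset": [0, -2.8, 0], "rot": [0, 0, 0], "gripper": 0.5}, {"offset": [0, -3.5, 0], "rot": [0, 0, 0], "gripper": 0.5}, {"offset": [0, -4.2, 0], "rot": [0, 0, 0], "gripper": 0.5}, {"offset": [0, -4.9, 0], "rot": [0, 0, 0], "gripper": 0.5}, {"offset": [0, -5.6, 0], "rot": [0, 0, 0], "gripper": 0.5}, {"offset": [0, -6.3, 0], "rot": [0, 0, 0], "gripper": 0.5}, {"offset": [0, -7.0, 0], "rot": [0, 0, 0], "gripper": 0.5}, {"offset": [0, -7.6, 0], "rot": [0, 0, 0], "gripper": 0.5}, {"offset": [0, -8.0, 0], "rot": [0, 0, 0], "gripper": 0.5}]}}

```text
time_s: 13.4
eef_pos: [567.1, -90.0, 152.4]
ee_rot: [0.259, 0.025, 0.965, -0.007]
force: [-3.5, 3.4, 5.1]
grip_width: 0.131
grip_force: 58.9
```

{"op": "step_arm", "data": {"plan": [{"offset": [0, -0.3, 0], "rot": [0, 0, 0], "gripper": 0.5}, {"offset": [0, -0.5, 0], "rot": [0, 0, 0], "gripper": 0.5}, {"offset": [0, -0.7, 0], "rot": [0, 0, 0], "gripper": 0.5}, {"offset": [0, -0.7, 0], "rot": [0, 0, 0], "gripper": 0.5}]}}

```text
time_s: 13.8
eef_pos: [566.7, -97.0, 152.4]
ee_rot: [0.259, 0.025, 0.965, -0.007]
force: [-3.9, -0.4, 4.5]
grip_width: 0.139
grip_force: 58.9
```

{"op": "step_arm", "data": {"plan": [{"offset": [0, -0.15, 0], "rot": [0, 0, 0], "gripper": 0.5}, {"offset": [0, -0.3, 0], "rot": [0, 0, 0], "gripper": 0.5}, {"offset": [0, -0.3, 0], "rot": [0, 0, 0], "gripper": 0.5}]}}

```text
time_s: 14.1
eef_pos: [566.7, -97.4, 152.4]
ee_rot: [0.259, 0.024, 0.966, -0.005]
force: [1.9, 18.3, 7.1]
grip_width: 0.132
grip_force: 59.3
```

The carriage is on the right-hand stop (18 N at y −97.4). Now stroke left.

{"op": "step_arm", "data": {"plan": [{"offset": [0, 0.4, 0], "rot": [0, 0, 0], "gripper": 0.5}, {"offset": [0, 1.1, 0], "rot": [0, 0, 0], "gripper": 0.5}, {"offset": [0, 1.8, 0], "rot": [0, 0, 0], "gripper": 0.5}, {"offset": [0, 2.5, 0], "rot": [0, 0, 0], "gripper": 0.5}, {"offset": [0, 3.2, 0], "rot": [0, 0, 0], "gripper": 0.5}, {"offset": [0, 3.9, 0], "rot": [0, 0, 0], "gripper": 0.5}, {"offset": [0, 4.6, 0], "rot": [0, 0, 0], "gripper": 0.5}, {"offset": [0, 5.3, 0], "rot": [0, 0, 0], "gripper": 0.5}, {"offset": [0, 6.0, 0], "rot": [0, 0, 0], "gripper": 0.5}, {"offset": [0, 6.7, 0], "rot": [0, 0, 0], "gripper": 0.5}, {"offset": [0, 7.4, 0], "rot": [0, 0, 0], "gripper": 0.5}, {"offset": [0, 8.0, 0], "rot": [0, 0, 0], "gripper": 0.5}]}}

```text
time_s: 15.3
eef_pos: [570.6, -20.0, 152.4]
ee_rot: [0.259, 0.025, 0.965, -0.007]
force: [-5.8, -3.3, 5.2]
grip_width: 0.134
grip_force: 60.4
```

{"op": "step_arm", "data": {"plan": [{"offset": [0, 0.7, 0], "rot": [0, 0, 0], "gripper": 0.5}, {"offset": [0, 1.4, 0], "rot": [0, 0, 0], "gripper": 0.5}, {"offset": [0, 2.1, 0], "rot": [0, 0, 0], "gripper": 0.5}, {"offset": [0, 2.8, 0], "rot": [0, 0, 0], "gripper": 0.5}, {"offset": [0, 3.5, 0], "rot": [0, 0, 0], "gripper": 0.5}, {"offset": [0, 4.2, 0], "rot": [0, 0, 0], "gripper": 0.5}, {"offset": [0, 4.9, 0], "rot": [0, 0, 0], "gripper": 0.5}, {"offset": [0, 5.6, 0], "rot": [0, 0, 0], "gripper": 0.5}, {"offset": [0, 6.3, 0], "rot": [0, 0, 0], "gripper": 0.5}, {"offset": [0, 7.0, 0], "rot": [0, 0, 0], "gripper": 0.5}, {"offset": [0, 7.6, 0], "rot": [0, 0, 0], "gripper": 0.5}, {"offset": [0, 8.0, 0], "rot": [0, 0, 0], "gripper": 0.5}]}}

```text
time_s: 16.5
eef_pos: [574.6, 60.1, 152.4]
ee_rot: [0.259, 0.024, 0.965, -0.007]
force: [-5.7, -2.1, 6.4]
grip_width: 0.131
grip_force: 60.4
```

{"op": "step_arm", "data": {"plan": [{"offset": [0, 0.6, 0], "rot": [0, 0, 0], "gripper": 0.5}, {"offset": [0, 1.1, 0], "rot": [0, 0, 0], "gripper": 0.5}, {"offset": [0, 1.6, 0], "rot": [0, 0, 0], "gripper": 0.5}, {"offset": [0, 1.9, 0], "rot": [0, 0, 0], "gripper": 0.5}, {"offset": [0, 2.1, 0], "rot": [0, 0, 0], "gripper": 0.5}, {"offset": [0, 2.1, 0], "rot": [0, 0, 0], "gripper": 0.5}]}}

```text
time_s: 17.1
eef_pos: [575.7, 81.2, 152.4]
ee_rot: [0.259, 0.024, 0.965, -0.007]
force: [-4.9, 0.6, 6.9]
grip_width: 0.131
grip_force: 60.4
```

{"op": "step_arm", "data": {"plan": [{"offset": [0, 0.15, 0], "rot": [0, 0, 0], "gripper": 0.5}, {"offset": [0, 0.3, 0], "rot": [0, 0, 0], "gripper": 0.5}, {"offset": [0, 0.4, 0], "rot": [0, 0, 0], "gripper": 0.5}, {"offset": [0, 0.4, 0], "rot": [0, 0, 0], "gripper": 0.5}]}}

```text
time_s: 17.5
eef_pos: [575.8, 83.0, 152.5]
ee_rot: [0.259, 0.025, 0.966, -0.008]
force: [-11.1, -17.5, 9.2]
grip_width: 0.137
grip_force: 61.4
```

```bash
cat > pt.py <<'E'
from h import *
x,y,yaw=np.load("rail.npy"); Rz=R.from_euler('z',yaw)
c,s=snap("wrist"); img=c["color"]; hsv=cv2.cvtColor(img,cv2.COLOR_RGB2HSV); h,S,v=[hsv[...,i].astype(int) for i in range(3)]
loc=lambda uv,z: Rz.inv().apply(onplane(c,uv,z,s)-[x,y,0])[0].round(1)
Y=((h>18)&(h<36)&(S>120)&(v>60)); Y[200:]=0; vv,uu=np.nonzero(Y); k=vv>vv.max()-4; print("clip",(uu.mean(),vv.mean()),loc((uu.mean(),vv.mean()),18),"tip",(uu[k].mean(),vv[k].mean()),loc((uu[k].mean(),vv[k].mean()),15))
G=(h>45)&(h<85)&(S>110)&(v>60); G[216:]=0; vv,uu=np.nonzero(G); k=vv<vv.min()+6; print("ptr",(uu[k].mean(),vv[k].mean()),loc((uu[k].mean(),vv[k].mean()),24),s["eef_pos"],s["force"])
E
python3 pt.py
```

```text
clip (np.float64(115.97921225382932), np.float64(154.64113785557987)) [-63.2 -13.   18. ] tip (np.float64(116.61538461538461), np.float64(174.46153846153845)) [-48.2 -19.8  15. ]
ptr (np.float64(329.73333333333335), np.float64(196.6)) [-40.6  90.1  24. ] [575.84841875  82.96733042 152.45836076] [-11.07385229 -17.45318265   9.1599313 ]
```

It is at the left-hand stop (17 N). I go back about 109 mm towards the clip and measure there.

{"op": "step_arm", "data": {"plan": [{"offset": [0, -0.4, 0], "rot": [0, 0, 0], "gripper": 0.5}, {"offset": [0, -1.1, 0], "rot": [0, 0, 0], "gripper": 0.5}, {"offset": [0, -1.8, 0], "rot": [0, 0, 0], "gripper": 0.5}, {"offset": [0, -2.5, 0], "rot": [0, 0, 0], "gripper": 0.5}, {"offset": [0, -3.2, 0], "rot": [0, 0, 0], "gripper": 0.5}, {"offset": [0, -3.9, 0], "rot": [0, 0, 0], "gripper": 0.5}, {"offset": [0, -4.6, 0], "rot": [0, 0, 0], "gripper": 0.5}, {"offset": [0, -5.3, 0], "rot": [0, 0, 0], "gripper": 0.5}, {"offset": [0, -6.0, 0], "rot": [0, 0, 0], "gripper": 0.5}, {"offset": [0, -6.7, 0], "rot": [0, 0, 0], "gripper": 0.5}, {"offset": [0, -7.4, 0], "rot": [0, 0, 0], "gripper": 0.5}, {"offset": [0, -8.0, 0], "rot": [0, 0, 0], "gripper": 0.5}]}}

```text
time_s: 18.75
eef_pos: [571.8, 5.0, 152.4]
ee_rot: [0.259, 0.024, 0.965, -0.007]
force: [-2.9, 3.3, 5.9]
grip_width: 0.134
grip_force: 60.6
```

{"op": "step_arm", "data": {"plan": [{"offset": [0, -0.7, 0], "rot": [0, 0, 0], "gripper": 0.5}, {"offset": [0, -1.4, 0], "rot": [0, 0, 0], "gripper": 0.5}, {"offset": [0, -2.0, 0], "rot": [0, 0, 0], "gripper": 0.5}, {"offset": [0, -2.6, 0], "rot": [0, 0, 0], "gripper": 0.5}, {"offset": [0, -3.0, 0], "rot": [0, 0, 0], "gripper": 0.5}, {"offset": [0, -3.0, 0], "rot": [0, 0, 0], "gripper": 0.5}, {"offset": [0, -3.0, 0], "rot": [0, 0, 0], "gripper": 0.5}]}}

```text
time_s: 19.45
eef_pos: [570.3, -25.3, 152.4]
ee_rot: [0.259, 0.025, 0.965, -0.007]
force: [-5.2, -2.2, 6.5]
grip_width: 0.132
grip_force: 60.7
```

```bash
python3 pt.py
```

```text
clip (np.float64(328.12027491408935), np.float64(152.71363115693012)) [-63.2 -18.8  18. ] tip (np.float64(327.8), np.float64(173.2)) [-48.1 -19.   15. ]
ptr (np.float64(329.73333333333335), np.float64(196.6)) [-40.4 -18.   24. ] [570.31988411 -25.27806225 152.42729777] [-5.22612992 -2.15696733  6.53084217]
```

The pointer is within 1 mm of the clip. I let go and back out along the grip.

{"op": "step_arm", "data": {"plan": [{"offset": [0, 0, 0], "rot": [0, 0, 0], "gripper": 1.6}, {"offset": [0, 0, 0], "rot": [0, 0, 0], "gripper": 3}, {"offset": [0, 0, 0], "rot": [0, 0, 0], "gripper": 4.5}, {"offset": [0, 0, 0], "rot": [0, 0, 0], "gripper": 5}, {"offset": [0, 0, 0], "rot": [0, 0, 0], "gripper": 5}, {"offset": [0, 0, -1], "rot": [0, 0, 0], "gripper": 5}, {"offset": [0, 0, -3], "rot": [0, 0, 0], "gripper": 5}, {"offset": [0, 0, -5.5], "rot": [0, 0, 0], "gripper": 5}, {"offset": [0, 0, -8], "rot": [0, 0, 0], "gripper": 5}, {"offset": [0, 0, -10], "rot": [0, 0, 0], "gripper": 5}, {"offset": [0, 0, -10], "rot": [0, 0, 0], "gripper": 5}]}}

```text
time_s: 20.6
eef_pos: [520.1, -22.4, 241.0]
ee_rot: [0.261, 0.025, 0.965, -0.007]
force: [0.1, -0.4, -0.1]
grip_width: 0.582
grip_force: 0.0
```

```bash
sed -i 's/G\[216:\]=0/G[188:]=0/' pt.py; python3 pt.py; python3 -c "
from h import *
c,s=load('wrist'); save('w7.png',c['color'])"
```

```text
clip (np.float64(328.520202020202), np.float64(132.40151515151516)) [-62.6 -18.8  18. ] tip (np.float64(328.42105263157896), np.float64(146.10526315789474)) [-48.4 -18.9  15. ]
ptr (np.float64(329.6), np.float64(163.48)) [-39.2 -18.   24. ] [520.1317205  -22.44604719 241.04474926] [ 0.07070572 -0.3887411  -0.13338945]
```

View pics/w7.png

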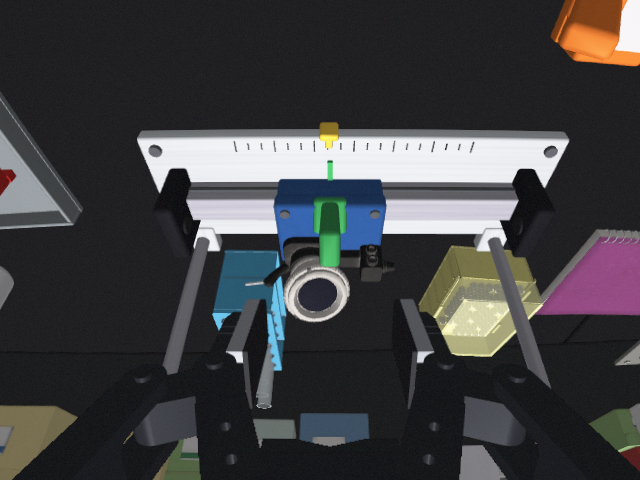

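The pointer (330,163) lines up with the clip (328,146), and the gripper is clear. I hand the job in.

```bash
python3 -c "
from rig import *
print(finish_job())"
```

```text
the job is handed in; nothing more can be done
None
```

I handed the job in at about 21 s with no verdict shown: the block stands flat in the tray, the carriage was stroked to the right and then the left stop, and it is parked and released with its pointer measured within about 1 mm of the clip.

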